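Lock the analyser's filter wheel on green

TASK

Turn the filter wheel by its finger peg until the green filter shows in the middle of the window, then stand the red-headed lock pin in the bore and ease the wheel a little to and fro until the pin drops fully home, its collar down on the block, and locks the wheel on green. Work gently: never strain the pin against wheel or block, and leave the other things on the bench where they are.

Things in the scene. Friction and masses are not known exactly. Their poses are not given: they have to be found in the camera images.
- analyser: Portable analyser, a fixed grey and white case with a flat filter wheel on its deck. Origin: on the bench, under the wheel's axis; z up, x from the axis towards window and bore. Deck 90 mm high, from -95 to +115 mm in x and -95 to +135 mm in y; a black display 16 mm high stands on it near y = +110 mm.
- wheel (a joint): Angle of the filter wheel: 0 with green centred in the window, growing counter-clockwise from above. It starts at 0.5 to 1.4 rad, so green comes to the window by turning clockwise; stops at +-1.9. Its top face is 106 mm above the bench. Five filters (22 mm, green, red, blue, yellow, orange) sit 72 degrees apart. It turns stiffly, about 1 N at the peg, and stays where left.
- green (a point): Centre of the green filter on the wheel's top face, 36 mm from the axis; it travels with the wheel.
- peg (a point): Finger peg of the wheel: black, round, upright, 16 mm in diameter, opposite green, its axis 72 mm from the wheel's, rigid with the wheel. It rises 45 mm above the wheel's top face, on a foot 22 mm wide and 3 mm high; this point is on its axis 30 mm above that face (136 mm above the bench), a good height to grip.
- window (a point): Centre of the fixed square window (32 mm opening, black frame with white edge) over the wheel, 36 mm from the axis; the point lies at the wheel's top face. The frame's underside is 3 mm and its top 9 mm above that.
- bore (a point): Centre of the mouth of the upright lock bore, at the top (133 mm above the bench) of a grey guide block 44 x 44 mm, 24 mm high, outside the window, 74 mm from the axis. The bore is 11 mm wide with a 45-degree countersink 5 mm deep and goes right through; the wheel's steel rim (61 to 85 mm from the axis, 12 mm thick) runs 3 mm below the block.
- pin_head (a point): Centre of the lock pin's head (a red grip 20 mm in diameter and 40 mm high on a steel collar 30 mm by 6 mm), 23 mm above the collar's underside, z up along the pin; the shank below is 10 mm in diameter, 36.5 mm long. It starts upright and loose in a grey stand 60 x 60 x 42 mm, collar on the stand. In the bore it is 32.5 mm above the block's top while the pin rests on the rim, 23 mm when home.
- pin: The lock pin, 80 g; origin at the foot of its shank. The rim has five notches, 11 mm wide, one by each filter, that take the pin. The rim is clamped on out of true by a hidden angle, up to 9 degrees either way, new each time: with green centred its notch is up to 12 mm to one side of the bore and the pin rests on the rim. Once it drops in, the wheel is stopped dead.
- tube0: Bystander: capped clear sample tube, 74 mm tall, in the small orange rack.
- tube1: Bystander: second capped sample tube in the orange rack.
- amber0: Bystander: amber bottle, 170 mm tall.
- amber1: Bystander: amber bottle, 170 mm tall.
- carton: Bystander: red carton, 150 mm tall.
- tin: Bystander: green and yellow tin, 130 mm tall.
- jar: Bystander: small glass jar with blue lid, 55 mm tall.
- dish: Bystander: low glass dish, 84 mm wide, 16 mm high.
There are look-alikes about, which are no part of the job. Of the things that look like the pin, the smaller one is meant.

How it is judged:
By the outcome, as a careful person would: the job done as asked, in the order asked, and still so for the second after the job is handed in, with the robot touching nothing.
It also fails if it takes over 72 s, if anything falls off the work surface, if the arm or the gripper's body presses on something with over 40 N, if the wrist force passes 120 N, or if a joint passes its speed limit or range.

ROBOT

A 6-joint arm with a two-finger parallel gripper is mounted at the origin on the work surface. World frame = base frame: x ahead of the robot, y to its left, z up, the work surface at z = 0. Lengths are in m, angles in degrees, forces in N, time in s.
With the tool pointing down it reaches from about 0.325 to 0.85 m from the base axis. Payload 15.5 kg.
Tool frame: the origin (TCP) lies midway between the tips of the shut fingers; the grasp point (between the pads) lies 19 mm behind it; z points along the fingers, y is the line along which they close (so a half turn about z gives the same grasp; the last joint's range is limited). The gripper opens to 91 mm and grips with 3 to 60 N. Pads are 32 mm wide; open, the fingers measure 118 mm over their backs; the gripper's body (76 mm by 178 mm) begins 60 mm behind the grasp point.
Start: joints at [-75.086, 28.281, 77.091, -0, 74.628, -5.472], TCP at [0.218, -0.586, 0.214] pointing down, gripper open.
Joint ranges: [-166.48, 166.48], [-47.26, 123.95], [12.59, 153.08], [-70.14, 250.14], [6.76, 159.57], [-176.63, 176.63]. Speed limits (degrees/s): [108.29, 108.29, 147.25, 172.46, 172.46, 172.46].

INTERFACE

Orientations are given as a 3x3 rotation matrix whose columns are the frame's x, y, z axes.
In Python, from bench import ctrl gives the robot as it stands. The module is installed in compiled form; this text tells all that it offers. Calls block until the motion is done:
- ctrl.goto(position, orientation): joint-space move of the TCP to a pose.
- ctrl.move_l(position, vel=0.15, ori=None, contact_N=None): straight line of the TCP; ori=None keeps the orientation; vel is the mean speed in m/s. With contact_N (N) it stops when the force on the tool has changed by that much, and returns True; else False.
- ctrl.movej(angles): joint-space move.
- ctrl.command_gripper(opening): opening from 0.0 (shut) to 1.0 (fully open); the grip force is fixed at half the most; returns when the fingers have stopped.
- ctrl.sleep(seconds).
- ctrl.ik(position, orientation): joint angles nearest the present ones, or None.
- ctrl.read_camera(name): name is "side" or "top" or "wrist"; returns the picture (384x512x3 uint8, blue, green, red); there is no depth.
- ctrl.camera_params(name): a dict with "fx", "fy", "cx", "cy" (pixels), "D" ([k1, k2, p1, p2, k3] as OpenCV has them; the pictures are not rectified), "pose" (4x4, takes a point from camera to world coordinates); the wrist camera has in their place "T_tool_cam" (4x4, takes a point from camera to tool coordinates, whose origin is the TCP and whose axes are the flange's). Camera axes: x right, y up, looking along -z (the intrinsics and any distortion apply to the point x, -y, -z); pixel columns grow to the right and rows downward; lengths in m; the calibration is good to about 2 mm. A picture is of the moment at which its call begins: read the wrist's pose just before it. camera_params takes no time and is no camera call.
A pose or a line that the arm cannot do raises ctrl.MotionError and nothing moves.
- ctrl.sign_off(): hands the job in; it is judged then, once.
Readings, each from a call of its own:
- ctrl.current_t(): time.
- ctrl.current_q(): joint angles.
- ctrl.current_dq(): joint speeds.
- ctrl.current_effort(): joint torques, N m.
- ctrl.current_tool_pos(): TCP position.
- ctrl.current_eef_rot(): TCP orientation.
- ctrl.current_contact_force(): force on the tool from outside, world axes, zero at the start.
- ctrl.current_wrist_torque(): the same for the moment, N m.
- ctrl.current_grip_width(): opening from 0.0 (shut) to 1.0 (fully open).
- ctrl.current_grasp_force(): force on a finger pad.
Only numpy, scipy, OpenCV 4.12 (cv2) and the standard library are available. Lean on these libraries where they do the work, as an engineer would, in place of code of your own. Each camera call takes 0.05 s, during which the arm holds its last target. There are 200 camera calls.

## Working session

There is one attempt and no reset: what is moved stays moved. The work goes in short steps, each a Python script; the robot and the scene stay as the last script left them, time stands still between calls to the robot, and variables do not carry over. Pictures are saved under pics/ and viewed, at most 10 in all, crops included, and the job is handed in when it is done.

```bash
mkdir -p pics; cat > h.py <<'E'
import numpy as np, cv2
from bench import ctrl
def snap(n):
    P=ctrl.current_tool_pos();R=ctrl.current_eef_rot()
    im=ctrl.read_camera(n); p=ctrl.camera_params(n)
    if n=="wrist":
        T=np.eye(4);T[:3,:3]=np.array(R);T[:3,3]=P
        pose=T@np.array(p["T_tool_cam"])
    else: pose=np.array(p["pose"])
    K=np.array([[p["fx"],0,p["cx"]],[0,p["fy"],p["cy"]],[0,0,1.]])
    return im,K,np.array(p["D"],float),pose
def ray(c,uv):
    _,K,D,M=c
    q=cv2.undistortPoints(np.array([[uv]],float),K,D)[0,0]
    return M[:3,3],M[:3,:3]@np.array([q[0],-q[1],-1.])
def onz(c,uv,z):
    o,d=ray(c,uv); return o+d*(z-o[2])/d[2]
def proj(c,X):
    _,K,D,M=c
    x=M[:3,:3].T@(np.array(X,float)-M[:3,3]); x=x*[1,-1,-1]
    return cv2.projectPoints(x.reshape(1,1,3),np.zeros(3),np.zeros(3),K,D)[0].ravel()
E
python3 - <<'E'
from h import *
for n in("top","side"):
    c=snap(n); cv2.imwrite(f"pics/{n}0.png",cv2.resize(c[0],(800,600),interpolation=cv2.INTER_CUBIC)); cv2.imwrite(f"{n}_raw.png",c[0])
    print(n,c[1].diagonal(),c[3].round(3).tolist())
print(ctrl.current_t(),np.array(ctrl.current_eef_rot()).round(3).tolist(),ctrl.camera_params("wrist"))
E
```

```text
top [459.97858343 459.97858343   1.        ] [[0.027, 0.997, -0.068, 0.501], [-1.0, 0.027, -0.002, -0.0], [0.0, 0.068, 0.998, 1.501], [0.0, 0.0, 0.0, 1.0]]
side [388.98143289 388.98143289   1.        ] [[-0.781, 0.349, -0.519, -0.023], [-0.625, -0.462, 0.63, 0.704], [-0.02, 0.816, 0.578, 0.782], [0.0, 0.0, 0.0, 1.0]]
0.1 [[0.937, 0.348, -0.0], [0.348, -0.937, 0.001], [0.0, -0.001, -1.0]] {'fx': 279.5567864483379, 'fy': 279.5567864483379, 'cx': 252.7883662911332, 'cy': 191.14604977488423, 'D': array([-0.00687701,  0.        ,  0.        ,  0.        ,  0.        ]), 'T_tool_cam': array([[-9.19408787e-04,  9.67610124e-01,  2.52447625e-01,
         7.07181812e-02],
       [ 9.99999290e-01,  6.98403676e-04,  9.65054302e-04,
         3.76894324e-04],
       [ 7.57485963e-04,  2.52448334e-01, -9.67610079e-01,
        -1.70971587e-01],
       [ 0.00000000e+00,  0.00000000e+00,  0.00000000e+00,
         1.00000000e+00]])}
```

View pics/top0.png

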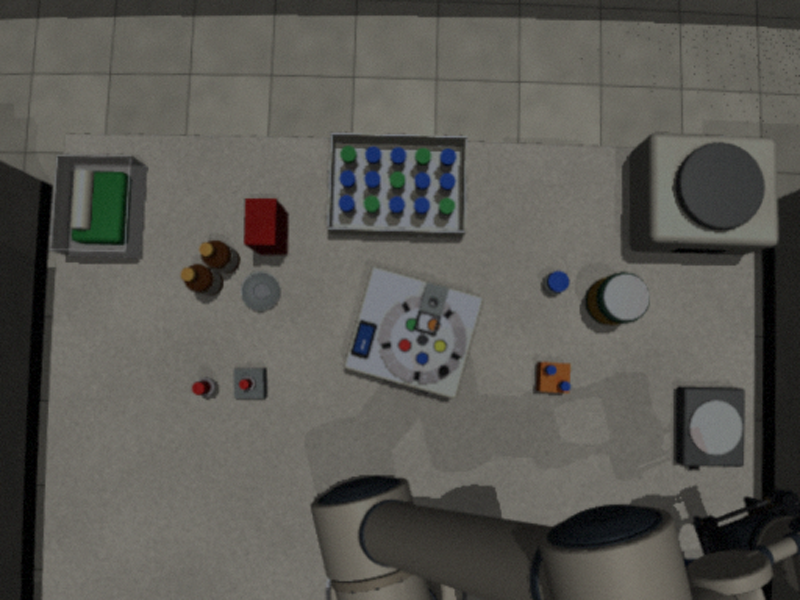

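View pics/side0.png

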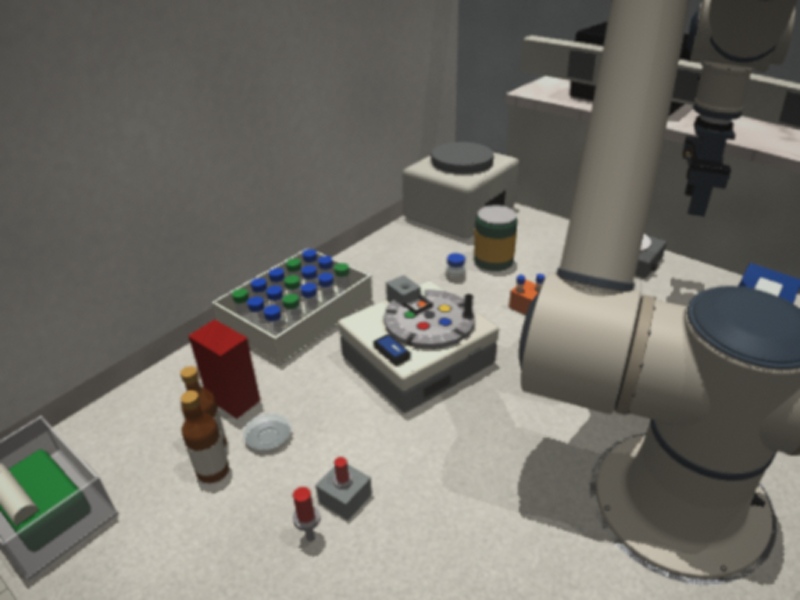

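Top view, 800x600 pixels: the analyser axis is at about (422,340), bore block at (432,300), peg at (444,371) and green filter at (410,324). There are two pin-like things: A at (246,384), in a grey stand, and B at (203,388), free-standing and taller. The description fits A, which is smaller and stands in the 60 mm grey stand. I'll measure both and check them in one crop.

```bash
python3 - <<'E'
from h import *
T=snap("top");S=snap("side")
def comps(c,lo,hi,box,amin=8):
    m=cv2.inRange(cv2.cvtColor(c[0],cv2.COLOR_BGR2HSV),lo,hi)
    n,_,st,ce=cv2.connectedComponentsWithStats(m)
    x0,y0,x1,y1=box
    return [(ce[i].round(1),st[i].tolist()) for i in range(1,n) if st[i,4]>=amin and x0<ce[i][0]<x1 and y0<ce[i][1]<y1]
print("red top",comps(T,(0,150,70),(8,255,255),(110,230,330,270),5)); print("red side",comps(S,(0,150,70),(8,255,255),(150,270,330,380)))
# filters
for nm,lo,hi in(("green",(45,100,40),(80,255,255)),("red",(0,130,60),(8,255,255)),("blue",(100,120,40),(130,255,255)),("yel",(22,110,60),(35,255,255)),("or",(9,130,60),(20,255,255))):
    for ce,st in comps(T,lo,hi,(235,185,305,240),5): print(nm,ce,st[4],onz(T,ce,.106).round(4))
for ce,st in comps(T,(0,0,0),(180,255,60),(225,165,315,260),4): print("dark",ce,st)
a=T[0][165:260,215:315]; b=T[0][220:270,110:185]; d=S[0][280:355,170:250]
r=lambda i,w,h:cv2.resize(i,(w,h),interpolation=cv2.INTER_CUBIC)
o=np.zeros((600,800,3),np.uint8); o[:475,:500]=r(a,500,475); o[:200,500:800]=r(b,300,200); o[210:491,500:800]=r(d,300,281)
cv2.imwrite("pics/crop1.png",o)
E
```

```text
red top [(array([155.6, 245.6]), [153, 243, 6, 6, 28]), (array([126.6, 248.1]), [123, 245, 8, 7, 45])]
red side [(array([217.5, 296. ]), [215, 293, 6, 7, 36]), (array([192.7, 316.7]), [188, 312, 10, 10, 84])]
green [262.8 207.1] 31 [ 0.5534 -0.0134  0.106 ]
red [258.5 220.4] 31 [ 0.5128 -0.0015  0.106 ]
blue [269.8 229. ] 39 [ 0.4877 -0.0363  0.106 ]
yel [281.2 221. ] 38 [ 0.5128 -0.0702  0.106 ]
or [276.1 207.4] 22 [ 0.5536 -0.0538  0.106 ]
dark [277.6 192.4] [275, 191, 5, 5, 16]
dark [259.3 196.1] [258, 194, 4, 5, 16]
dark [272.6 207.6] [265, 199, 16, 16, 58]
dark [286.5 200.5] [284, 198, 6, 6, 18]
dark [232.6 217. ] [225, 205, 16, 24, 107]
dark [269.9 217.2] [267, 215, 7, 6, 30]
dark [247.1 220.7] [245, 219, 5, 4, 16]
dark [291.2 227.7] [289, 226, 6, 5, 19]
dark [283.3 237.4] [281, 234, 6, 8, 42]
dark [260.8 248.4] [230, 239, 57, 18, 144]
dark [266.4 240. ] [265, 238, 4, 6, 20]
```

View pics/crop1.png

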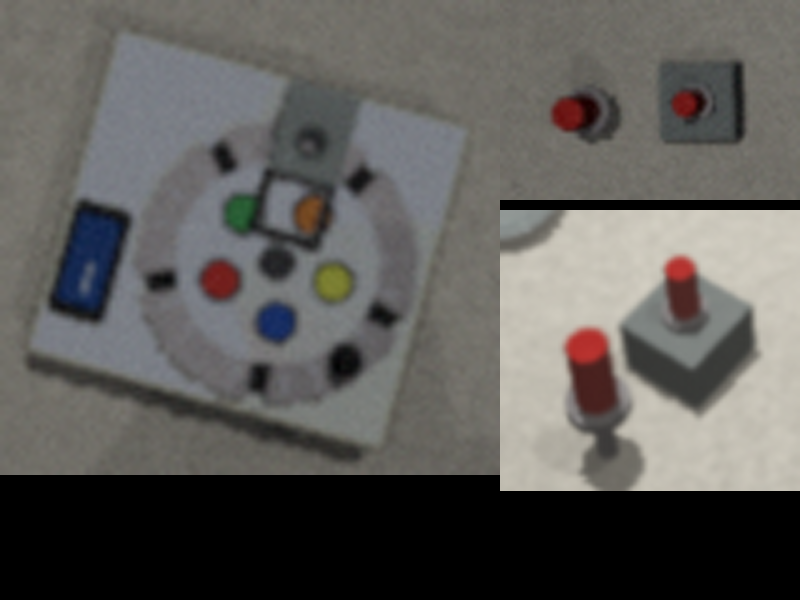

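Confirmed: A is the smaller pin, in its stand. B is thicker and stands on its own foot. The rim notches show as dark marks, so I can estimate the offset now.

```bash
python3 - <<'E'
from h import *
T=snap("top");S=snap("side")
w=lambda u,z:onz(T,u,z)[:2]
F=np.array([w(u,.106) for u in[(262.8,207.1),(258.5,220.4),(269.8,229),(281.2,221),(276.1,207.4)]])
N=np.array([w(u,.106) for u in[(259.3,196.1),(247.1,220.7),(266.4,240.),(291.2,227.7),(286.5,200.5)]])
c=N.mean(0); print("axis from notches",c,"filters",F.mean(0),"hub",w((269.9,217.2),.106))
print("r",np.linalg.norm(F-c,axis=1).round(4),np.linalg.norm(N-c,axis=1).round(4))
ang=lambda v:np.angle((v[:,0]+1j*v[:,1])*np.exp(-2j*np.pi/5*np.arange(5)))
print("F",np.degrees(ang(F-c)),"N",np.degrees(ang(N-c)))
peg=w((283.3,237.4),.14); print("peg",peg,np.linalg.norm(peg-c),np.degrees(np.arctan2(*(peg-c)[::-1])))
b=w((277.6,192.4),.13); print("bore",b,np.linalg.norm(b-c),np.degrees(np.arctan2(*(b-c)[::-1])))
wn=w((215+296/5-.5,165+208/5-.5),.115);print("win",wn,np.linalg.norm(wn-c),np.degrees(np.arctan2(*(wn-c)[::-1])))
# triangulate pin head: red centre
print("pin z.085",onz(T,(155.6,245.6),.087))
o1,d1=ray(T,(155.6,245.6));o2,d2=ray(S,(217.5,293+3))
s=np.linalg.lstsq(np.c_[d1,-d2],o2-o1,rcond=None)[0];print("tri",o1+d1*s[0],o2+d2*s[1])
print("side proj of analyser bore est",proj(S,[*b,.133]),"pin",proj(S,[*onz(T,(155.6,245.6),.088)]))
E
```

```text
axis from notches [ 0.52409296 -0.03633223] filters [ 0.52405195 -0.03504773] hub [ 0.52338023 -0.03572909]
r [0.0372 0.0367 0.0364 0.0357 0.0343] [0.0713 0.0706 0.0704 0.0716 0.0706]
F [38.03648922 36.00707347 36.02739844 35.59433851 41.40666466] N [28.88681008 28.76745994 28.34077047 28.59024188 28.60814699]
peg [ 0.46437938 -0.07591113] 0.0716393812567144 -146.46308817472487
bore [ 0.59760565 -0.05621439] 0.07615389586369914 -15.13407414638777
win [ 0.55696158 -0.04608972] 0.03428636918200541 -16.53422209224999
pin z.085 [0.42658036 0.31247515 0.087     ]
tri [0.42640799 0.31320329 0.08370675] [0.42496996 0.31192974 0.08350043]
side proj of analyser bore est [258.20437916 182.02067857] pin [216.70949619 294.45335148]
```

```bash
cat >> h.py <<'E'
def down(deg):
    a=np.radians(deg);c,s=np.cos(a),np.sin(a)
    return np.array([[c,s,0],[s,-c,0],[0,0,-1.]])
def comps(c,lo,hi,amin=8):
    m=cv2.inRange(cv2.cvtColor(c[0],cv2.COLOR_BGR2HSV),lo,hi)
    n,_,st,ce=cv2.connectedComponentsWithStats(m)
    return [(ce[i].round(1),st[i].tolist()) for i in range(1,n) if st[i,4]>=amin]
E
python3 - <<'E'
from h import *
for y in(33,-15,-30): print(y,ctrl.ik([.46,-.06,.117],down(y)))
print(ctrl.ik([.4265,.3127,.055],down(-90)),ctrl.ik([.598,-.056,.155],down(-90)))
ctrl.goto([.525,-.036,.26],down(20)); c=snap("wrist")
cv2.imwrite("pics/w1.png",cv2.resize(c[0],(800,600),interpolation=cv2.INTER_CUBIC))
np.savez("w1.npz",a=c[0],b=c[1],c=c[2],d=c[3])
print(ctrl.current_t())
A=[.5238,-.0357]
for nm,z,r,t in(("bore",.133,.074,-15.4),("win",.106,.036,-15.4),("peg",.151,.072,-146),("green",.106,.036,36),("axis",.106,0,0)):
    print(nm,proj(c,[A[0]+r*np.cos(np.radians(t)),A[1]+r*np.sin(np.radians(t)),z])/.64)
E
```

```text
33 [-1.48129963e+01  2.34104845e+01  1.05864632e+02 -2.54444375e-14
  5.07248835e+01  4.21870037e+01]
-15 [-1.48129963e+01  2.34104845e+01  1.05864632e+02 -2.54444375e-14
  5.07248835e+01  9.01870037e+01]
-30 [-1.48129963e+01  2.34104845e+01  1.05864632e+02 -2.54444375e-14
  5.07248835e+01  1.05187004e+02]
[ 2.97771973e+01  3.30848359e+01  1.00083434e+02 -2.54444375e-14
  4.68317297e+01 -1.50222803e+02] [-1.10448016e+01  2.98201410e+01  8.46843557e+01 -2.54444375e-14
  6.54955034e+01  1.68955198e+02]
2.6083
bore [456.90613578 202.05680104]
win [420.96930754 243.28355435]
peg [417.84178812 392.89818598]
green [379.53640252 236.25886404]
axis [393.05829352 281.86463111]
```

View pics/w1.png

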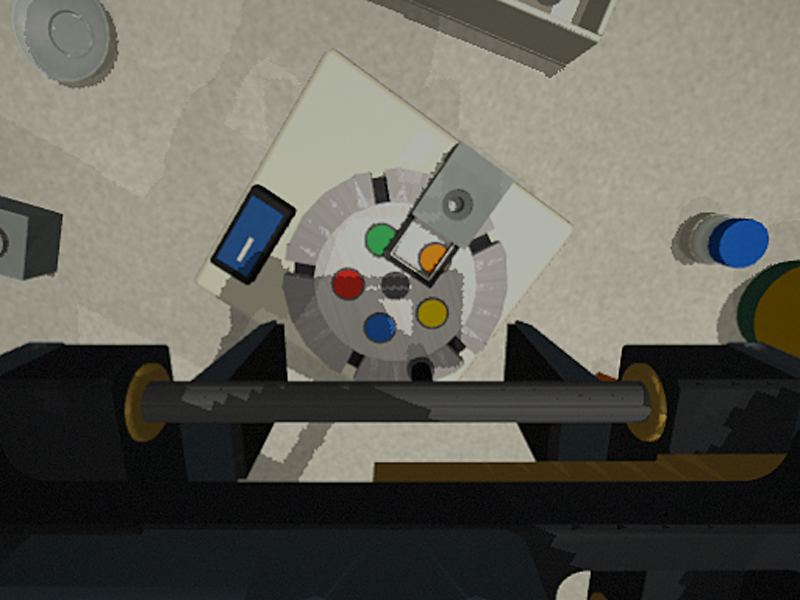

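The wrist view agrees with the estimates to a few mm: hub at (396,286), bore at (457,204), green at (381,240), peg top at (420,370), partly hidden by the bar. I'll refine from these and then turn the wheel, with the peg loosely caged.

```bash
python3 - <<'E'
from h import *
f=np.load("w1.npz");c=(f["a"],f["b"],f["c"],f["d"])
def near(l,uv): return min(l,key=lambda k:np.hypot(*(k[0]-np.array(uv)*.64)))
hue={"green":((40,90,40),(85,255,255),(381,240)),"red":((0,130,50),(8,255,255),(348,285)),"blue":((100,120,40),(130,255,255),(380,328)),"yel":((22,100,50),(35,255,255),(432,313))}
A=np.array([.5238,-.0357]);k=dict(green=0,red=1,blue=2,yel=3);P={}
for n,(lo,hi,uv) in hue.items():
    ce,st=near(comps(c,lo,hi),uv); P[n]=onz(c,ce,.106)[:2]; print(n,ce/.64,st[2:],P[n])
dk=comps(c,(0,0,0),(180,255,55),15)
for nm,uv in(("n0",(380,188)),("n1",(304,270)),("n2",(355,360)),("n3",(457,345)),("n4",(481,242)),("hub",(396,286))):
    ce,st=near(dk,uv);P[nm]=onz(c,ce,.106)[:2];print(nm,ce/.64,st[2:],P[nm])
# fit similarity: center + angle, from filters (36 mm)
z=lambda p:p[0]+1j*p[1]
def fit(names,ks):
    B=np.exp(2j*np.pi/5*np.array(ks));M=np.c_[np.ones(len(ks)),B];s,*_=np.linalg.lstsq(M,np.array([z(P[n]) for n in names]),rcond=None)
    print(names,"centre",s[0],"r",abs(s[1]),"ang",np.degrees(np.angle(s[1])));return s
fit(["green","red","blue","yel"],[0,1,2,3]);fit(["n0","n1","n2","n3","n4"],[0,1,2,3,4])
print("bore",onz(c,(457*.64,204.5*.64),.13),"peg",onz(c,(420*.64,368*.64),.151))
# block corners top (800px view)
E
```

```text
green [379.21875 238.125  ] [20, 20, 245] [ 0.55154266 -0.01477628]
red [347.1875 283.75  ] [19, 18, 277] [ 0.51051573 -0.00333196]
blue [379.0625 327.5   ] [19, 18, 256] [ 0.48571322 -0.03780007]
yel [431.71875 312.65625] [19, 19, 272] [ 0.51103062 -0.0721648 ]
n0 [380.3125  189.21875] [10, 17, 128] [ 0.58504012 -0.00382862]
n1 [303.125  269.6875] [19, 10, 99] [0.50951449 0.0314227 ]
n2 [355.15625 358.59375] [11, 12, 73] [ 0.4546156 -0.0285241]
n3 [455.625   344.53125] [12, 12, 73] [ 0.49296401 -0.0993976 ]
n4 [479.53125 243.125  ] [15, 12, 102] [ 0.57346443 -0.08619427]
hub [394.84375 280.78125] [18, 7, 88] [ 0.52505553 -0.03669074]
['green', 'red', 'blue', 'yel'] centre (0.5221623663787173-0.03726599880244004j) r 0.036489389901394 ang 36.88215266716338
['n0', 'n1', 'n2', 'n3', 'n4'] centre (0.5231197321375368-0.03730437577589002j) r 0.06974179207844695 ang 28.44541528975621
bore [ 0.59370448 -0.0564397   0.13      ] peg [ 0.48225753 -0.07071113  0.151     ]
```

```bash
cat >> h.py <<'E'
AX=np.array([.523,-.0367]); YAW=-15.5; RP=.072
def pegpose(th,z=.117,r=RP):   # th: green direction in world, deg
    a=np.radians(th); return [AX[0]-r*np.cos(a),AX[1]-r*np.sin(a),z],down(th)
E
python3 - <<'E'
from h import *
th0=36.2
ctrl.command_gripper(.5)
p,R=pegpose(th0,.19);ctrl.goto(p,R)
p,R=pegpose(th0); print("hit",ctrl.move_l(p,vel=.1,contact_N=4)); 
print(ctrl.current_contact_force(),ctrl.current_tool_pos())
ctrl.command_gripper(0.1); print("w",ctrl.current_grip_width()*91,ctrl.current_grasp_force(),ctrl.current_contact_force())
for th in np.linspace(th0,YAW,8)[1:]:
    p,R=pegpose(th); ctrl.move_l(p,vel=.06,ori=R); print(round(th,1),np.round(ctrl.current_contact_force(),1))
ctrl.command_gripper(.4); print(ctrl.current_t(),ctrl.current_contact_force())
p,R=pegpose(YAW,.23);ctrl.move_l(p,vel=.2)
T=snap("top");c=snap("wrist");o=np.zeros((384,1024,3),np.uint8)
t=cv2.resize(T[0][165:260,205:332],(512,384),interpolation=cv2.INTER_CUBIC);cv2.imwrite("pics/t2.png",cv2.resize(np.hstack([t,c[0]]),(800,300)))
np.savez("w2.npz",a=c[0],b=c[1],c=c[2],d=c[3])
E
```

```text
hit False
[ 0.10188038 -0.52777421  0.47564766] [ 0.46542183 -0.07925435  0.11750185]
w 15.216598242029512 30.000676810741425 [-0.39141443 -1.10758109  4.80172524]
28.8 [-0.6 -0.   5.9]
21.4 [-1.4  0.7  7. ]
14.0 [0.2 0.2 6.6]
6.7 [-0.8  0.3  6.3]
-0.7 [ 0.1 -0.9  5.1]
-8.1 [ 0.5 -0.   6.4]
-15.5 [ 1.3 -1.1  5.2]
8.0667 [-0.75578162 -0.53093887  0.45645238]
```

View pics/t2.png

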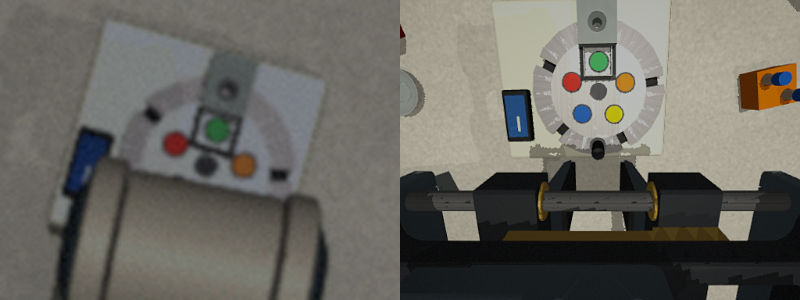

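Green now sits in the middle of the window: wrist half at (599,61), with the window at about the same place. Next I'll refine the wheel angle, notch offset and bore from this close view.

```bash
python3 - <<'E'
from h import *
f=np.load("w2.npz");c=(f["a"],f["b"],f["c"],f["d"])
s=lambda x,y:np.array([(x-400)*1.28,y*1.28])
near=lambda l,uv:min(l,key=lambda k:np.hypot(*(k[0]-s(*uv))))
P=[]
for lo,hi,uv in(((40,90,40),(85,255,255),(599,61)),((0,130,50),(8,255,255),(572,82)),((100,120,40),(130,255,255),(582,113)),((22,100,50),(35,255,255),(614,113)),((9,120,50),(21,255,255),(625,82))):
    ce,st=near(comps(c,lo,hi),uv);P.append(onz(c,ce,.106)[:2]);print(ce,st[2:])
dk=comps(c,(0,0,0),(180,255,60),15);N=[]
for uv in((548,57),(548,130),(623,138),(652,82)):
    ce,st=near(dk,uv);N.append(onz(c,ce,.106)[:2]);print("n",ce,st[2:])
def fit(P,ks):
    M=np.c_[np.ones(len(ks)),np.exp(2j*np.pi/5*np.array(ks))];P=np.array(P)
    q,*_=np.linalg.lstsq(M,P[:,0]+1j*P[:,1],rcond=None);print(q[0],abs(q[1]),np.degrees(np.angle(q[1])))
fit(P,range(5));fit(N,[1,2,3,4])
# bore: countersink circle
x,y=s(597,20).astype(int);g=c[0][max(0,y-26):y+26,x-26:x+26]
cv2.imwrite("pics/bore.png",cv2.resize(g,None,fx=10,fy=10,interpolation=cv2.INTER_CUBIC));print("off",x-26,max(0,y-26))
T=snap("top");g=T[0][180:215,255:300];
b=np.array([.5945,-.0563,.133]);print("pred bore",proj(c,b),proj(T,b),proj(snap("side"),b))
# window white edge
m=comps(c,(0,0,0),(180,255,60),15);print([k for k in m if np.hypot(*(k[0]-s(599,61)))<15])
E
```

```text
[253.8  78.4] [23, 25, 436]
[219.5 104.8] [22, 23, 409]
[232.8 145.4] [21, 22, 366]
[273.7 145.6] [22, 22, 380]
[287.9 105.4] [23, 24, 408]
n [190.7  84.4] [17, 16, 150]
n [207.9 165. ] [15, 15, 120]
n [283.8 175.6] [14, 14, 120]
n [321.9 104.3] [14, 12, 137]
(0.5223074903753488-0.03768783166774766j) 0.0361604924964107 -16.009420285402758
(0.5223766423144551-0.037857850650162166j) 0.06943531799245811 -23.764325987800266
off 226 0
pred bore [252.01328507  26.35499621] [277.64614939 193.36985323] [259.02663067 182.34961866]
[(array([251.8,  76.9]), [229, 55, 48, 49, 641])]
```

View pics/bore.png

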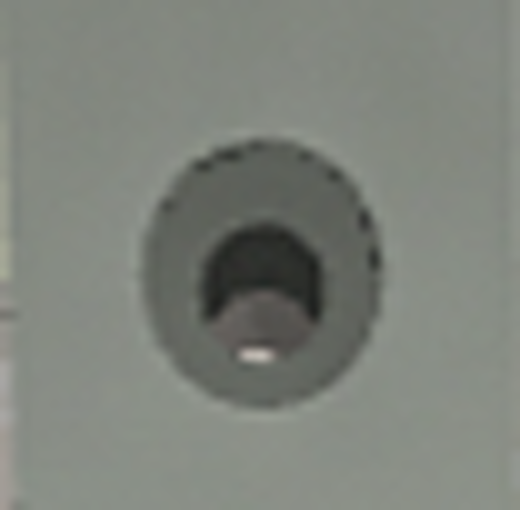

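```bash
python3 - <<'E'
from h import *
ctrl.command_gripper(.55)
ctrl.goto([.4263,.3127,.19],down(-90)); c=snap("wrist")
for ce,st in comps(c,(0,140,50),(8,255,255),30): print(ce,st,onz(c,ce,.088))
print(proj(c,[.4263,.3127,.088]),proj(c,[.4263,.3127,.045]))
cv2.imwrite("pics/w3.png",cv2.resize(c[0],(640,480)));print(ctrl.current_t())
np.savez("w3.npz",a=c[0],b=c[1],c=c[2],d=c[3])
E
```

```text
[ 21.1 151.8] [0, 124, 49, 59, 2184] [0.65273874 0.27251769 0.088     ]
[254.1 185.7] [245, 173, 19, 25, 376] [0.42496479 0.30698858 0.088     ]
[263.3 276.1] [252, 270, 24, 15, 300] [0.41489902 0.40897919 0.088     ]
[252.77866188 191.2050477 ] [252.75820611 181.81736741]
13.175
```

View pics/w3.png

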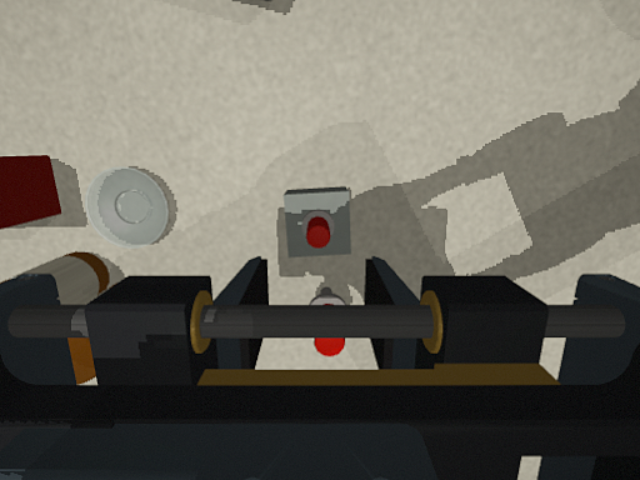

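The pin head is at (318,232) between the fingers, and lookalike B is at (329,342), well clear. I'll correct the position by 2 mm and grasp.

```bash
python3 - <<'E'
from h import *
print("hit",ctrl.move_l([.4252,.3107,.055],vel=.1,contact_N=4),ctrl.current_tool_pos())
f0=np.array(ctrl.current_contact_force())
ctrl.command_gripper(.1); print("w",ctrl.current_grip_width()*91,ctrl.current_grasp_force(),np.array(ctrl.current_contact_force())-f0)
ctrl.move_l([.4252,.3107,.13],vel=.1); print(ctrl.current_grip_width()*91,ctrl.current_contact_force())
ctrl.move_l([.4252,.3107,.24],vel=.2)
S=snap("side");c=snap("wrist");P=ctrl.current_tool_pos();print("tcp",P,ctrl.current_t())
print("pred head top wrist",proj(c,[P[0],P[1],P[2]+.033]),"collar bottom",proj(c,[P[0],P[1],P[2]-.013]),"foot",proj(c,[P[0],P[1],P[2]-.0495]),"side foot",proj(S,[P[0],P[1],P[2]-.0495]),"side head",proj(S,[P[0],P[1],P[2]+.033]))
x,y=proj(S,[P[0],P[1],P[2]-.02]).astype(int);g=S[0][y-38:y+38,x-38:x+38];x2,y2=120,120
cv2.imwrite("pics/g.png",np.hstack([cv2.resize(g,(400,400),interpolation=cv2.INTER_CUBIC),cv2.resize(c[0][130:290,170:330],(400,400),interpolation=cv2.INTER_CUBIC)]));print(x-38,y-38)
E
```

```text
hit False [0.42547481 0.31087154 0.05544407]
w 18.915521591154793 30.000166296958923 [-1.95439493  1.04444266  2.62951329]
19.183704504917696 [ 0.36696867  0.79553612 -1.0785126 ]
tcp [0.42444834 0.31026522 0.23835456] 16.95
pred head top wrist [253.02096565 253.87135566] collar bottom [252.78639073 223.15242332] foot [252.66444748 207.18113387] side foot [214.12116353 263.23943076] side head [210.55726865 233.98284568]
174 215
```

View pics/g.png

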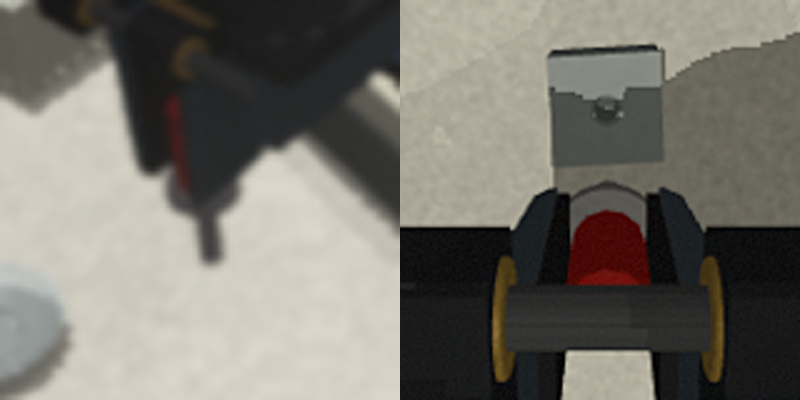

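```bash
python3 - <<'E'
from h import *
c=snap("wrist");P=np.array(ctrl.current_tool_pos());print(P)
for z in(-.007,-.013): print("collar edge",onz(c,(252.4,202.8),P[2]+z)-P)
print("stand hole",onz(c,(170+207/2.5,130+109/2.5),.042))
B=np.array([.5942,-.0565]);R=down(-120)
ctrl.goto([*B,.24],R); ctrl.move_l([*B,.205],vel=.1); P=np.array(ctrl.current_tool_pos());print("tcp",P,"t",ctrl.current_t(),ctrl.current_contact_force())
c=snap("wrist");S=snap("side");T=snap("top")
print("pred bore wrist",proj(c,[*B,.133]),"foot",proj(c,[P[0],P[1],P[2]-.0495]),"side bore",proj(S,[*B,.133]),"foot",proj(S,[P[0],P[1],P[2]-.0495]))
np.savez("w4.npz",a=c[0],b=c[1],c=c[2],d=c[3])
u=proj(c,[*B,.133]).astype(int);v=proj(S,[*B,.15]).astype(int);print(u-50,v-30)
cv2.imwrite("pics/b1.png",np.hstack([cv2.resize(c[0][max(0,u[1]-50):u[1]+50,u[0]-50:u[0]+50],(400,400),interpolation=cv2.INTER_CUBIC),cv2.resize(S[0][v[1]-30:v[1]+30,v[0]-30:v[0]+30],(400,400),interpolation=cv2.INTER_CUBIC)]))
E
```

```text
[0.42457549 0.3102976  0.23848722]
collar edge [ 6.56222144e-05 -1.68348249e-02 -7.00000000e-03]
collar edge [ 5.74852672e-05 -1.50071644e-02 -1.30000000e-02]
stand hole [0.42379654 0.3104337  0.042     ]
tcp [ 0.59424896 -0.05607166  0.20514342] t 19.0 [ 0.24341627  1.02510899 -0.51784433]
pred bore wrist [252.66529315 199.06529725] foot [252.88948515 207.17707547] side bore [259.14562347 182.3533865 ] foot [258.91748192 176.08949599]
[202 149] [229 147]
```

View pics/b1.png

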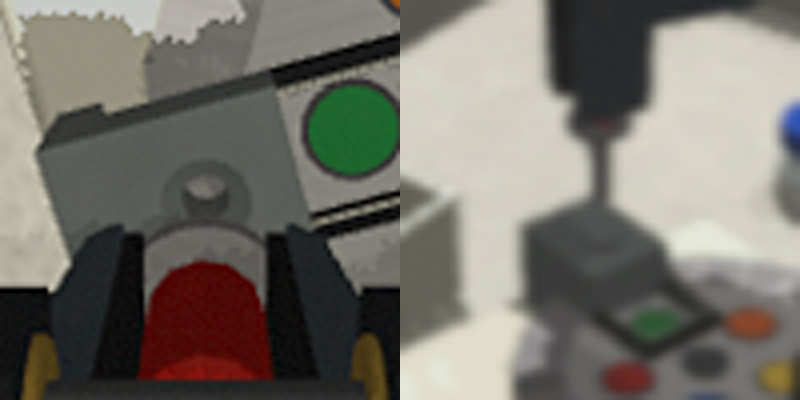

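Bore centre is at (253,198) in raw wrist pixels, about 1 mm from the prediction, and the shank stands upright above it. I'll correct by that and lower with contact sensing.

```bash
python3 - <<'E'
from h import *
B=np.array([.5937,-.0569])
ctrl.move_l([*B,.188],vel=.06); f0=np.array(ctrl.current_contact_force())
h=ctrl.move_l([*B,.1565],vel=.02,contact_N=2.5)
print(h,ctrl.current_tool_pos(),np.array(ctrl.current_contact_force())-f0,np.array(ctrl.current_wrist_torque()),ctrl.current_t())
E
```

```text
False [ 0.59372617 -0.05686941  0.1565227 ] [-0.8458511   2.67440714 -0.53135779] [ 0.66040635 -0.21698727  0.03868482] 21.3083
```

```bash
python3 - <<'E'
from h import *
B=np.array([.5936,-.0565])
ctrl.move_l([*B,.1562],vel=.02); print(ctrl.current_contact_force())
ctrl.command_gripper(.5); print(ctrl.current_contact_force())
ctrl.move_l([*B,.235],vel=.15)
c=snap("wrist");S=snap("side");print(ctrl.current_t())
for z in(.142,.1425): print("collar under",proj(c,[*B,z]))
v=proj(S,[*B,.15]).astype(int)
print("red side",[k for k in comps(S,(0,140,50),(8,255,255),15) if np.hypot(*(k[0]-v))<30],"pred top centre rest",proj(S,[*B,.1885]),"home",proj(S,[*B,.179]))
cv2.imwrite("pics/b2.png",np.hstack([cv2.resize(c[0][130:290,170:330],(400,400),interpolation=cv2.INTER_CUBIC),cv2.resize(S[0][v[1]-40:v[1]+30,v[0]-35:v[0]+35],(400,400),interpolation=cv2.INTER_CUBIC)]))
E
```

```text
[-0.65082535  1.13250984 -0.87676672]
[-0.04108265  0.85132896 -0.07375151]
22.9167
collar under [252.32550106 193.87015397]
collar under [252.32558724 194.00438921]
red side [(array([258.9, 172.4]), [257, 167, 4, 12, 37])] pred top centre rest [258.99109397 166.67469733] home [259.04547137 169.4302984 ]
```

View pics/b2.png

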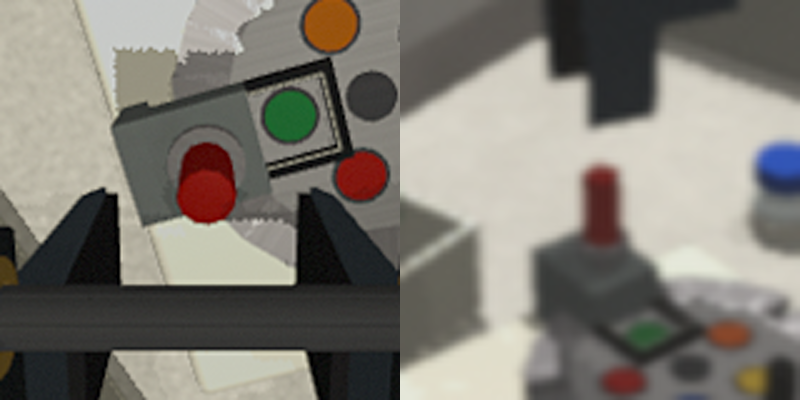

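The pin stands upright in the bore on the rim, and green is still in the window. Next I cage the peg and ease the wheel counter-clockwise, where the notch should be about 8° away. I'll watch the force and the head's height in the side view.

```bash
cat >> h.py <<'E'
def red(B=(.5936,-.0565)):
    S=snap("side");v=proj(S,[*B,.165])
    l=[k for k in comps(S,(0,140,50),(8,255,255),6) if np.hypot(*(k[0]-v))<12]
    return (float(l[0][0][1]),l[0][1][4],l[0][1][1]) if l else None
def peg2(th,z=.117,r=RP):
    p,_=pegpose(th,z,r); return p,down(th+180)
E
python3 - <<'E'
from h import *
th=-15.8
p,R=peg2(th,.24);print(ctrl.ik(p,R));ctrl.goto(p,R)
ctrl.command_gripper(.45)
p,R=peg2(th);print("hit",ctrl.move_l(p,vel=.12,contact_N=4))
ctrl.command_gripper(.215);print("w",ctrl.current_grip_width()*91,ctrl.current_contact_force(),ctrl.current_tool_pos(),"red",red(),ctrl.current_t())
E
```

```text
[-9.70055482e+00  1.27819305e+01  9.78791909e+01 -2.54444375e-14
  6.93388785e+01 -8.39005548e+01]
hit False
w 19.542532526508367 [-0.12811113  0.04247926 -0.08637966] [ 0.45375809 -0.01710592  0.11704785] red (170.8, 32, 167) 26.2417
```

```bash
python3 - <<'E'
from h import *
th=-15.8; f0=np.array(ctrl.current_contact_force()); r0=red(); print(r0)
def tan(th): a=np.radians(th+180); return np.array([-np.sin(a),np.cos(a),0])
log=[]
for i in range(60):
    d=.9 if th<-12 else .25
    th+=d; p,R=peg2(th); h=ctrl.move_l(p,vel=.02 if d>.5 else .006,ori=R,contact_N=4)
    f=(np.array(ctrl.current_contact_force())-f0)@tan(th); r=red()
    log.append((round(th,2),round(float(f),1),r,h))
    if h or f<-4.5 or r is None or r[0]-r0[0]>1.6 or th>-1.5: break
for l in log[::4]+log[-6:]: print(l)
print(ctrl.current_t())
E
```

```text
(170.8, 32, 167)
(-14.9, 0.1, (170.9, 33, 167), False)
(-11.3, -0.0, (171.8, 38, 167), False)
(-10.3, -2.2, (172.0, 40, 167), False)
(-9.3, -1.6, (171.4, 40, 166), False)
(-8.3, -1.7, (171.5, 41, 166), False)
(-7.3, -1.0, (171.7, 42, 166), False)
(-6.3, -1.2, (171.7, 44, 166), False)
(-5.3, -1.6, (171.5, 42, 166), False)
(-4.3, -1.7, (171.5, 41, 166), False)
(-5.3, -1.6, (171.5, 42, 166), False)
(-5.05, -1.5, (171.5, 42, 166), False)
(-4.8, -1.1, (171.5, 42, 166), False)
(-4.55, -1.7, (171.6, 42, 166), False)
(-4.3, -1.7, (171.5, 41, 166), False)
(-4.05, -1.4, (174.8, 42, 169), False)
36.4917
```

The pin dropped: the head moved 3 px down, matching the 9.5 mm expected. I'll back off within the slack, open, retreat and check the height.

```bash
python3 - <<'E'
from h import *
th=-5.3; p,R=peg2(th); ctrl.move_l(p,vel=.01,ori=R); print(ctrl.current_contact_force(),red())
ctrl.command_gripper(.5); p,_=peg2(th,.24); ctrl.move_l(p,vel=.15)
q=ctrl.current_q(); ctrl.movej([q[0]-45,*q[1:]]); ctrl.sleep(.5)
B=(.5936,-.0565);print("red",red(),ctrl.current_t(),ctrl.current_contact_force())
S=snap("side");T=snap("top")
print("top centre home",proj(S,[*B,.179]),"rest",proj(S,[*B,.1885]),"top cam red",[k for k in comps(T,(0,130,50),(8,255,255),8) if 235<k[0][0]<305 and 170<k[0][1]<240],"pred home",proj(T,[*B,.179]))
g=[k for k in comps(T,(45,100,40),(80,255,255),8) if 235<k[0][0]<305 and 190<k[0][1]<240]
for k in g: w=onz(T,k[0],.106)[:2]-[.523,-.0367];print("green ang",np.degrees(np.arctan2(w[1],w[0])),k)
E
```

```text
[ 0.24598319 -0.5833592   0.40339099] (174.8, 43, 169)
red (172.9, 25, 169) 40.25 [-0.38709027 -0.03068375  0.12226419]
top centre home [259.04547137 169.4302984 ] rest [258.99109397 166.67469733] top cam red [(array([277.4, 192.3]), [275, 189, 6, 7, 31]), (array([259.2, 212. ]), [256, 209, 7, 7, 33])] pred home [278.39026442 192.60764062]
green ang -4.144911772277874 (array([271.4, 205.3]), [268, 202, 7, 7, 35])
```

```bash
python3 - <<'E'
from h import *
S=snap("side");B=(.5936,-.0565)
print([k for k in comps(S,(0,90,20),(12,255,255),6)+comps(S,(165,90,20),(180,255,255),6) if np.hypot(*(k[0]-proj(S,[*B,.16])))<14])
x=int(round(proj(S,[*B,.16])[0]))
print(S[0][162:190,x].tolist())
print("home: head top/bottom rows",proj(S,[*B,.179])[1],proj(S,[*B,.139])[1],"rest",proj(S,[*B,.1885])[1],proj(S,[*B,.1485])[1])
b=cv2.imread("pics/b2.png")[:,400:] # earlier rest crop, 70px->400
v=proj(S,[*B,.15]).astype(int);b=cv2.resize(b,(70,70),interpolation=cv2.INTER_AREA);print("rest col",b[162-(v[1]-40):190-(v[1]-40),x-(v[0]-35)].tolist())
E
```

```text
[(array([258.5, 174.9]), [256, 169, 6, 14, 61])]
[[191, 202, 207], [191, 203, 207], [190, 202, 206], [190, 202, 206], [191, 202, 207], [182, 193, 205], [142, 152, 198], [82, 88, 189], [51, 54, 183], [44, 47, 163], [38, 41, 112], [36, 38, 82], [35, 38, 78], [35, 38, 78], [36, 39, 79], [35, 38, 78], [35, 38, 78], [35, 38, 78], [36, 38, 78], [38, 40, 79], [50, 52, 81], [73, 75, 84], [76, 77, 79], [85, 87, 86], [120, 123, 118], [122, 124, 119], [91, 94, 90], [66, 68, 66]]
home: head top/bottom rows 169.43029839728436 180.75791027686617 rest 166.67469732648718 178.10727802243485
rest col [[198, 210, 214], [198, 210, 214], [190, 201, 209], [154, 164, 185], [89, 95, 141], [44, 48, 115], [35, 38, 104], [33, 35, 89], [33, 35, 81], [33, 36, 80], [33, 35, 80], [33, 36, 80], [33, 36, 80], [34, 36, 80], [34, 36, 81], [34, 36, 80], [35, 38, 81], [46, 48, 82], [65, 67, 83], [70, 71, 76], [67, 68, 70], [65, 66, 68], [67, 69, 69], [72, 74, 73], [79, 81, 78], [77, 80, 77], [69, 71, 69], [62, 65, 63]]
```

The edge profile has moved down by about 3 px, and 2.75 px is expected for fully home. Handing in.

```bash
python3 -c "
from bench import ctrl
print(ctrl.current_t(),ctrl.sign_off())"
```

```text
the job is handed in; nothing more can be done
40.4 None
```

I turned the wheel to green and stood the lock pin in the bore. Easing the wheel counter-clockwise then dropped the pin about 9.5 mm, which the side camera shows as fully home, and I handed in at 40.4 s with the arm clear.

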